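# Butt the loose tube rack against its neighbour on the deck

## Robot

A 6-joint arm with a two-finger parallel gripper is mounted at the origin on a cart in front of the work surface, level with it; the furniture and walls round the work are solid. World frame = base frame: x ahead of the robot, y to its left, z up, the work surface at z = 0. Lengths are in m, angles in rad, forces in N, time in s.
With the tool pointing down it reaches from about 0.275 to 0.725 m from the base axis. Payload 5.6 kg.
Tool frame: the origin (TCP) lies between the finger pads; the fingertips stand 22 mm ahead of it and the grasp point (between the pads) lies 3 mm ahead of it (arm.tcp_to_tips is the z of the fingertips in the tool frame, in m); z points along the fingers, x is the direction in which the jaws open and shut, and the axes are right-handed (so a half turn about z gives the same grasp; the last joint's range is limited). The gripper opens to 85 mm and grips with 20 to 120 N. Pads are 22 mm wide; open, the fingers measure 114 mm over their backs; the gripper's body (76 mm by 85 mm) begins 54 mm behind the grasp point. The pads swing forward as they close: fully open they stand 13 mm farther back than shut.
Start: joints at [1.559, 0.255, 0.108, 0, -1.424, -0.285], TCP at [0.161, 0.526, 0.253] pointing down, gripper open.
Joint ranges: [-2.95, 2.95], [-1.21, 1.97], [-1.09, 1.5], [-2.87, 1.71], [-2.94, -0.07], [-3.05, 3.05]. Speed limits (rad/s): [2.57, 2.57, 3.14, 3.14, 3.14, 3.14].

## Interface

Orientations are given as a unit quaternion [w, x, y, z].
In Python, from plant import arm gives the robot as it stands.
- The arm moves only by the tool step_arm, never from a script. Its arguments are lists of equal length, an entry for each row: "jaw": the closure, from 0 (fully open) to 1 (shut); "offset": the shift along the world's x, y, z in m, a list of three; "yaw": the turn about the world's z in degrees. In form: {"jaw": [jaw, ...], "offset": [[x, y, z], ...], "yaw": [yaw, ...]}. A call has 1 to 8 rows; each row shifts and turns the commanded pose from where the row before left it; what a row does not reach is not made up. A row lasts 1/8 s, in which the tool goes at most 62.5 mm and 10.7 degrees, less where a joint would pass 70% of its speed; a pose out of reach is approached as far as the arm can. A call with a gripper value outside its range is refused whole. The fingers move at their own pace and stop on an object; the grip force is fixed at half the most. Time passes only in rows, so rows that do not move let the fingers close. It gives the time, the measured TCP pose, the force and the opening at its end, in the units of the state.
- arm.get_state(): the state, without advancing time (a new reading comes with each control period).
- arm.camera(name): name is "scene" or "top" or "wrist"; returns (picture, depth): 420x560x3 uint8, blue, green, red; 420x560 float32, m along the optical axis (not along the pixel's ray), 0 where there is no reading.
- arm.camera_params(name): a dict with "fx", "fy", "cx", "cy" (pixels), "k1" (the pictures are not rectified: a ray, as slopes to the right and down, at radius r is drawn at 1 + k1 r^2 times it, then the intrinsics apply), "pose" (4x4, takes a point from camera to world coordinates). Camera axes: x right, y down, z forward; pixel columns grow to the right and rows downward; lengths in m; the calibration is good to about 2 mm. A picture is of the moment at which its call begins: read the wrist's pose just before it. camera_params takes no time and is no camera call; for the wrist camera it gives the pose at the moment of the call.
- arm.finish_job(): hands the job in, once; it reports no verdict.
The state is a dict: "clock": time; "joint_positions": joint angles; "joint_velocities": joint speeds; "joint_efforts": joint torques, N m; "position": TCP position; "eef_rot": TCP orientation; "wrist_force": force on the tool from outside, world axes, zero at the start; "ft_torque": the same for the moment, N m; "finger_gap": finger opening in m.
Only numpy, scipy, OpenCV 4.12 (cv2) and the standard library are available. Lean on these libraries where they do the work, as an engineer would, in place of code of your own. Each camera call takes 0.05 s, during which the arm holds its last target.

## Task

On the metal deck, one empty tube rack has been left loose and askew beside the fixed rack that holds tubes. Slide it, without lifting it off the deck or tipping it over, until its far end is home against the fence at the back of the deck and its long side is flush against the fixed rack with no gap between them. Leave the tip box on the other side of the fixed rack where it stands.

Things in the scene. Friction and masses are not known exactly. Their poses are not given: they have to be found in the camera images.
- deck: Fixed smooth grey metal plate on the worktop, 270 (x) x 420 (y) x 10 mm; origin at the centre of its underside, z up. Its x points away from the robot to the fence, a straight bar 12 mm thick along the far edge, 25 mm high above the plate; the fence's near face is 115 mm from the origin along +x. Racks and tip box stand on the plate.
- fixed_rack_center (a point): Centre (32 mm above the plate) of the fixed white tube rack, 62 (own x) x 176 (own y, lengthwise, along deck x) x 64 mm; at deck x 27 mm, y 0, far end against the fence. A 12 mm high clip stands up to 15 mm out from its near end. Four capped tubes in its far and middle part rise about 50 mm above its top.
- loose_rack_center (a point): Centre (32 mm above its underside) of the loose, empty white rack, same size and axes, about 0.25 kg, left or right of the fixed one: gap 35 to 65 mm, 15 to 35 mm short of the fence, up to 9 degrees askew. End walls closed over full width and height; long sides open from 5 to 32 mm above its underside, a straight rail from 32 to 64 mm.
- loose_rack: The same loose rack; origin at the centre of its underside, which stands 10 mm above the worktop; same axes.
- tips_center (a point): Centre, half-way up, of a closed pipette tip box with a clear lid, about 119 mm along deck x, 90 mm along deck y, 72 mm high, loose on the deck on the other side of the fixed rack. To be left alone.
Things that resemble listed ones, but are neither listed nor needed, are in the scene too. What is shaped like the loose_rack but blue is not meant.

How it is judged:
At the end, for the whole second after the job is handed in: The loose rack stands upright and at rest on the deck, parallel to the fixed rack within 2 degrees, beside it with at most 4 mm between their long sides (centres within 66 mm; 62 mm is touching), and its far end within 5 mm of the fence (horizontal distance between loose_rack_center and fixed_rack_center below 0.066 m and x of loose_rack_center in the frame of deck above 0.022 m and angle between the y axis of loose_rack_center and the x axis of deck, either way round below 0.035 rad and angle between loose_rack_center's own z axis and vertical below 0.05 rad and height (world z) of loose_rack_center below 0.047 m and linear speed of loose_rack below 0.01 m/s).
It fails at once if the loose rack is lifted more than 20 mm off the deck (height (world z) of loose_rack_center above 0.062 m).
It fails at once if the loose rack is tipped over (more than 30 degrees) (angle between loose_rack_center's own z axis and vertical above 0.52 rad).
It fails at once if the tip box is moved more than 20 mm (distance of tips_center from where it was at the start of the episode above 0.02 m).
It also fails if it takes over 67 s, if anything falls off the work surface, if the arm or the gripper's body presses on something with over 40 N, if the wrist force passes 120 N, or if a joint passes its speed limit or range.

## Working session

There is one attempt and no reset: what is moved stays moved. The work goes in short steps, Python scripts to look and compute and a tool call to move; the robot and the scene stay as the last step left them, time stands still between calls to the robot, and variables do not carry over. Pictures are saved under pics/ and viewed, and the job is handed in when it is done.

Besides the shell and the picture viewer there is one more tool, called by a JSON object that holds its "method" and its "body". step_arm: Moves the arm, as the interface text tells. Its arguments: {"type":"object","properties":{"jaw":{"type":"array"},"offset":{"type":"array"},"yaw":{"type":"array"}},"required":["jaw","offset","yaw"]}

```bash
mkdir -p pics; cat > h.py <<'E'
import numpy as np,cv2
from plant import arm
def grab(n,tag):
    p=arm.camera_params(n);im,d=arm.camera(n)
    cv2.imwrite(f'pics/{tag}.png',im);np.savez(f'{tag}.npz',im=im,d=d,pose=p['pose'],K=[p['fx'],p['fy'],p['cx'],p['cy'],p['k1']])
    return im,d,p
def cloud(tag):
    z=np.load(f'{tag}.npz');fx,fy,cx,cy,k1=z['K'];d=z['d'];h,w=d.shape
    u,v=np.meshgrid(np.arange(w),np.arange(h))
    K=np.array([[fx,0,cx],[0,fy,cy],[0,0,1.]])
    pts=np.stack([u,v],-1).reshape(-1,1,2).astype(np.float64)
    n=cv2.undistortPoints(pts,K,np.array([k1,0,0,0.])).reshape(h,w,2)
    P=np.concatenate([n*d[...,None],d[...,None]],-1)
    T=z['pose'];return P@T[:3,:3].T+T[:3,3],z['im'],d
E
python3 - <<'E'
from h import *
for n in ['scene','top']: grab(n,n+'0')
s=arm.get_state();print(s['clock'],s['position'],s['eef_rot'],s['finger_gap'])
E
```

```text
0.1 [0.16067476 0.52559403 0.25246942] [-6.62516715e-04 -5.94761694e-01  8.03901606e-01 -5.44597783e-04] 0.08505524314929473
```

View pics/scene0.png

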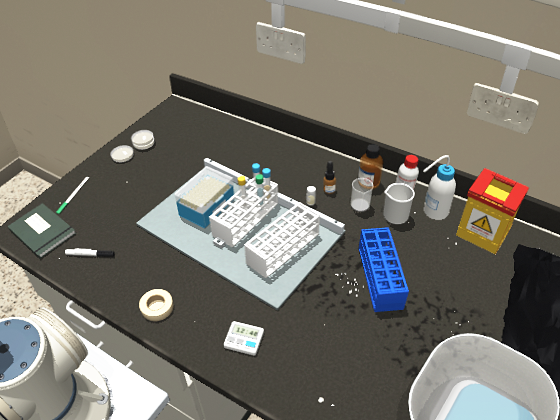

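View pics/top0.png

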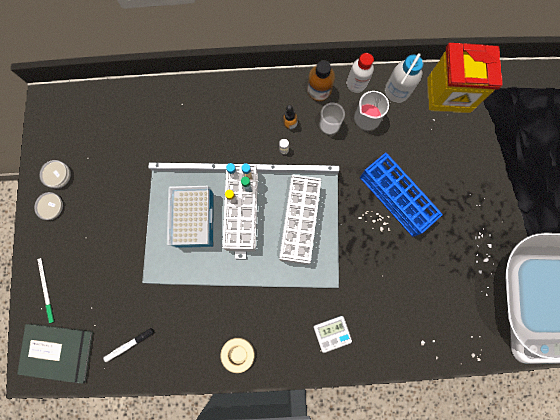

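In the top view, the fixed rack with tubes is at about (240,208) px. The loose white rack is at (300,219), to its right, with its far end tilted right. The tip box is at (190,216). The blue rack at (400,195) is not the one meant. Next I'll take an enlarged crop and measure.

```bash
python3 - <<'E'
from h import *
P,im,d=cloud('top0')
cv2.imwrite('pics/crop0.png',cv2.resize(im[150:300,140:350],None,fx=3.5,fy=3.5,interpolation=cv2.INTER_CUBIC))
def reg(name,u0,u1,v0,v1,z0,z1):
    m=np.zeros(d.shape,bool);m[v0:v1,u0:u1]=1
    m&=(P[...,2]>z0)&(P[...,2]<z1)&(d>0)
    q=P[m];r=cv2.minAreaRect((q[:,:2]*1000).astype(np.float32))
    print(name,m.sum(),r,'z',np.median(q[:,2]));print(cv2.boxPoints(r).round(1).tolist())
reg('loose',265,335,168,270,.066,.084)
reg('fixed',215,265,160,255,.066,.084)
reg('fence',145,342,158,178,.028,.045)
reg('deck',140,342,160,290,.004,.016)
reg('tips',160,216,180,250,.05,.1)
E
```

```text
loose 1313 ((557.72900390625, -161.38804626464844), (62.0433349609375, 176.30059814453125), 78.39892578125) z 0.07310030309250726
[[465.1000061035156, -174.0], [637.7999877929688, -209.5], [650.2999877929688, -148.6999969482422], [477.6000061035156, -113.30000305175781]]
fixed 1209 ((590.775390625, -37.78014373779297), (62.48746109008789, 176.69021606445312), 85.65486907958984) z 0.07301178213630943
[[500.29998779296875, -62.20000076293945], [676.5, -75.5999984741211], [681.2000122070312, -13.300000190734863], [505.1000061035156, 0.10000000149011612]]
fence 956 ((683.652099609375, -45.37901306152344), (419.56121826171875, 15.553634643554688), 85.7270278930664) z 0.03483502855041937
[[660.2999877929688, -254.0], [675.7999877929688, -255.1999969482422], [707.0, 163.1999969482422], [691.5, 164.39999389648438]]
deck 15131 ((567.9353637695312, -31.002716064453125), (451.76666259765625, 282.4168395996094), 86.67451477050781) z 0.01019290838764042
[[413.8999938964844, -248.3000030517578], [695.7999877929688, -264.70001220703125], [722.0, 186.3000030517578], [440.1000061035156, 202.6999969482422]]
tips 2498 ((576.12158203125, 65.19683837890625), (85.92858123779297, 120.61122131347656), 88.93537139892578) z 0.08145948715861334
[[515.0, 23.399999618530273], [635.5999755859375, 21.100000381469727], [637.2000122070312, 107.0], [516.5999755859375, 109.30000305175781]]
```

View pics/crop0.png

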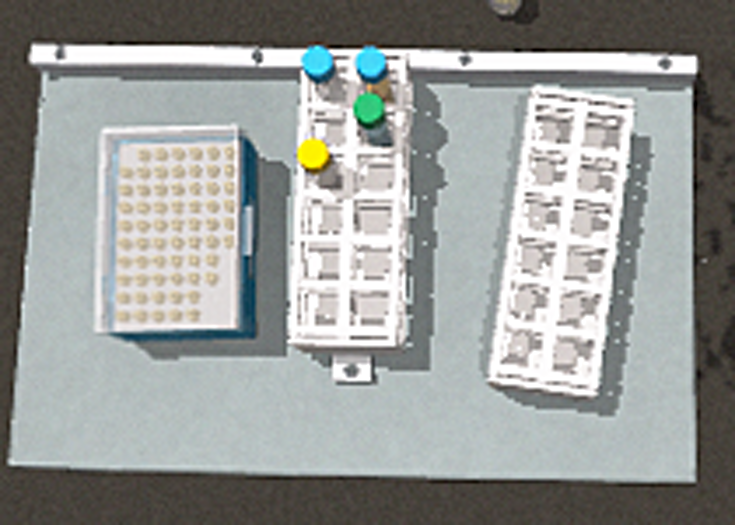

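The crop confirms it. The loose white empty rack right of the fixed one (top image about 300,219 px) fits the description. It has to go about +23.6 mm along deck x, +63.7 mm along deck y, and turn +7.3°. I'll grasp it across its width, slide it near and straight, then push it flush.

{"method": "step_arm", "body": {"jaw": [0, 0, 0, 0, 0, 0, 0, 0], "offset": [[0.025, -0.043, 0], [0.025, -0.043, 0], [0.025, -0.043, 0], [0.025, -0.043, 0], [0.025, -0.043, 0], [0.025, -0.043, 0], [0.025, -0.043, 0], [0.025, -0.043, 0]], "yaw": [0, 0, 0, 0, 0, 0, 0, 5.4]}}

```text
clock: 1.1
position: [0.3611, 0.1804, 0.2531]
eef_rot: [-0.0, -0.633, 0.774, 0.0]
wrist_force: [0.9, 0.3, 0.0]
finger_gap: 0.0855
```

{"method": "step_arm", "body": {"jaw": [0, 0, 0, 0, 0, 0, 0, 0], "offset": [[0.025, -0.043, 0], [0.025, -0.043, 0], [0.025, -0.043, 0], [0.025, -0.043, 0], [0.025, -0.043, 0], [0.025, -0.043, 0], [0.025, -0.043, 0], [0, 0, 0]], "yaw": [0, 0, 0, 0, 0, 0, 0, 0]}}

```text
clock: 2.1
position: [0.5363, -0.1215, 0.2516]
eef_rot: [-0.001, -0.63, 0.776, 0.001]
wrist_force: [0.6, 0.6, -0.3]
finger_gap: 0.0854
```

{"method": "step_arm", "body": {"jaw": [0, 0, 0, 0], "offset": [[0.0215, -0.0395, -0.02], [0, 0, -0.05], [0, 0, -0.03], [0, 0, 0]], "yaw": [0.3, 0, 0, 0]}}

```text
clock: 2.6
position: [0.5554, -0.1577, 0.1508]
eef_rot: [-0.002, -0.634, 0.773, 0.002]
wrist_force: [-0.5, 1.2, 1.2]
finger_gap: 0.0851
```

```bash
python3 - <<'E'
from h import *
grab('wrist','w1')
P,im,d=cloud('w1')
m=(P[...,2]>.066)&(P[...,2]<.084)&(d>0)&(P[...,1]<-.1)
q=P[m];print(m.sum());r=cv2.minAreaRect((q[:,:2]*1000).astype(np.float32));print(r,cv2.boxPoints(r).round(1).tolist())
print(arm.get_state()['position'])
E
```

```text
13571
((589.411865234375, -192.9246826171875), (146.27171325683594, 267.0741271972656), 44.94492721557617) [[443.29998779296875, -150.10000610351562], [632.0, -339.1000061035156], [735.5, -235.8000030517578], [546.7999877929688, -46.70000076293945]]
[ 0.55686031 -0.15814097  0.15323061]
```

View pics/w1.png

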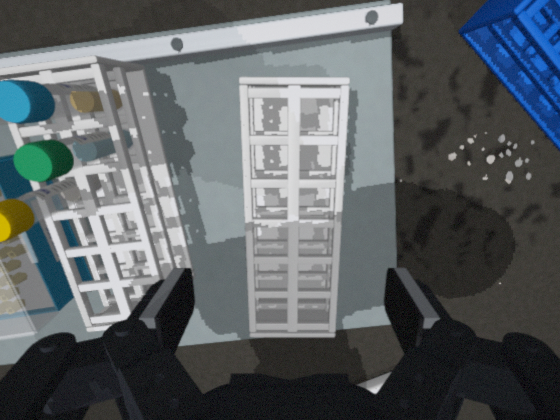

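The wrist view shows the rack centred between the fingers (rack columns about 245–345, finger inner faces at 192 and 388). It is parallel to them, so I'll descend and grip.

{"method": "step_arm", "body": {"jaw": [0, 0, 0, 0, 0, 0], "offset": [[0.001, -0.003, -0.03], [0, 0, -0.03], [0, 0, -0.02], [0, 0, -0.012], [0, 0, 0], [0, 0, 0]], "yaw": [0, 0, 0, 0, 0, 0]}}

```text
clock: 3.4
position: [0.5593, -0.1616, 0.0628]
eef_rot: [0.001, -0.634, 0.773, -0.001]
wrist_force: [0.2, -1.0, 0.5]
finger_gap: 0.0854
```

{"method": "step_arm", "body": {"jaw": [0.3, 0.4, 0.6, 0.6, 0.6, 0.6], "offset": [[0, 0, 0], [0, 0, 0], [0, 0, 0], [0, 0, 0], [0, 0, 0], [0, 0, 0]], "yaw": [0, 0, 0, 0, 0, 0]}}

```text
clock: 4.15
position: [0.5591, -0.1616, 0.0624]
eef_rot: [0.001, -0.634, 0.773, -0.001]
wrist_force: [-1.2, 1.8, 6.1]
finger_gap: 0.0612
```

{"method": "step_arm", "body": {"jaw": [0.6, 0.6, 0.6, 0.6, 0.6, 0.6, 0.6, 0.6], "offset": [[0.003, 0.0045, 0], [0.003, 0.0045, 0], [0.003, 0.0045, 0], [0.003, 0.0045, 0], [0.003, 0.0045, 0], [0.003, 0.0045, 0], [0.003, 0.0045, 0], [0.003, 0.0045, 0]], "yaw": [0.9, 0.9, 0.9, 0.9, 0.9, 0.9, 0.9, 0.9]}}

```text
clock: 5.15
position: [0.5826, -0.1265, 0.0624]
eef_rot: [-0.0, -0.682, 0.732, -0.001]
wrist_force: [-1.7, -3.3, 5.9]
finger_gap: 0.061
```

{"method": "step_arm", "body": {"jaw": [0.6, 0.6], "offset": [[0, 0, 0], [0, 0, 0]], "yaw": [0, 0]}}

```text
clock: 5.4
position: [0.583, -0.126, 0.0625]
eef_rot: [0.0, -0.682, 0.732, -0.001]
wrist_force: [-0.9, -0.9, 5.4]
finger_gap: 0.0609
```

```bash
python3 - <<'E'
from h import *
grab('wrist','w2');im,_,_=grab('top','t2')
cv2.imwrite('pics/crop2.png',cv2.resize(im[150:300,140:350],None,fx=3.5,fy=3.5,interpolation=cv2.INTER_CUBIC))
E
```

```text
(no output)
```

View pics/w2.png

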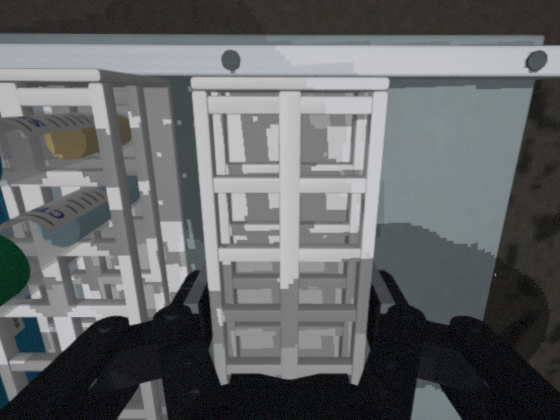

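View pics/crop2.png

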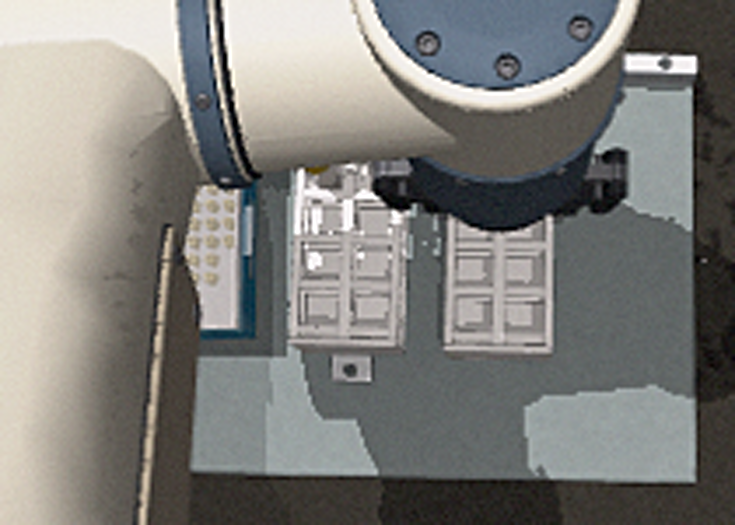

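Still gripped and parallel; the wrist view shows the rack's far edge (row 85) close to the fixed rack's (row 77). The knuckles are now near the fixed rack, so there's no more y in this grasp. I'll nudge it to the fence.

{"method": "step_arm", "body": {"jaw": [0.6, 0.6, 0.6, 0.6], "offset": [[0.001, 0, 0], [0.001, 0, 0], [0, 0, 0], [0, 0, 0]], "yaw": [0, 0, 0, 0]}}

```text
clock: 6.0
position: [0.5842, -0.126, 0.0624]
eef_rot: [-0.0, -0.681, 0.732, -0.0]
wrist_force: [-2.8, -0.4, 7.3]
finger_gap: 0.061
```

```bash
python3 - <<'E'
from h import *
grab('wrist','w3')
P,im,d=cloud('w3')
ex=np.array([.9972,-.0755]);ey=np.array([.0755,.9972])
X=P[...,:2]@ex*1000;Y=P[...,:2]@ey*1000;Z=P[...,2]
m=(Z>.066)&(Z<.082)&(d>0)
print('w Xmax fixed, loose by cols')
for a,b in [(-110,-100),(-100,-90),(-90,-80),(0,0)]: pass
v,u=np.nonzero(m)
f=m&(np.arange(560)[None]<140)&(np.arange(420)[:,None]<200);l=m&(np.arange(560)[None]>195)&(np.arange(560)[None]<392)&(np.arange(420)[:,None]<250)
for n,k in [('fixed',f),('loose',l)]:
    print(n,np.percentile(X[k],[99,99.9]),np.percentile(Y[k],[.1,1,99,99.9]))
k=(Z>.03)&(Z<.04)&(d>0)&(np.arange(420)[:,None]<75);print('fence',np.percentile(X[k],[.5,2,98]))
E
```

```text
w Xmax fixed, loose by cols
fixed [679.1685109  679.36133999] [-24.85885358 -24.53825831   9.44353774  12.50173537]
loose [678.07914273 678.28762955] [-113.14703551 -112.58993615  -51.83602524  -51.20696945]
fence [681.19778793 681.4711082  691.37689426]
```

The far end is within about 1 mm of the fixed rack's, and the side gap is about 26.5 mm. Opening slightly and rising now.

{"method": "step_arm", "body": {"jaw": [0.18, 0.18, 0.18, 0.18, 0.18, 0.18, 0.18], "offset": [[0, 0, 0], [0, 0, 0], [0, 0, 0.01], [0, 0, 0.03], [0, 0, 0.05], [0, 0, 0.03], [0, 0, 0]], "yaw": [0, 0, 0, 0, 0, 0, 0]}}

```text
clock: 6.92
position: [0.586, -0.1258, 0.1852]
eef_rot: [0.002, -0.681, 0.732, -0.003]
wrist_force: [0.2, 0.4, 0.5]
finger_gap: 0.0697
```

```bash
python3 - <<'E'
from h import *
s=arm.get_state();print(s['joint_positions'])
grab('wrist','w4')
E
```

```text
[ 4.96760389e-02  3.74762538e-01  1.02815809e-01  9.85516321e-04
 -1.29200514e+00  1.44947993e+00]
```

View pics/w4.png

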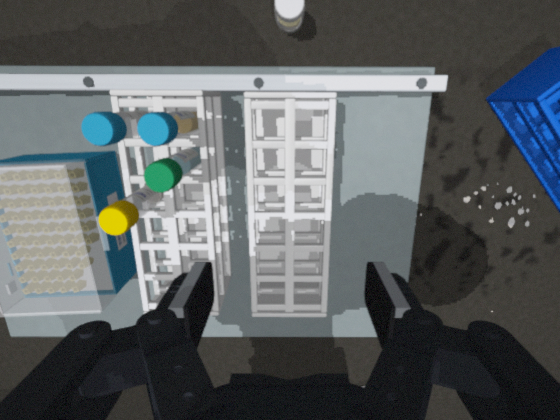

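{"method": "step_arm", "body": {"jaw": [0, 0, 0, 0, 0, 0, 0, 0], "offset": [[-0.001, -0.01, 0], [-0.001, -0.01, 0], [-0.001, -0.01, 0], [-0.001, -0.01, 0], [-0.001, -0.01, 0], [-0.001, -0.01, 0], [-0.001, -0.015, 0], [0, 0, 0]], "yaw": [-10, -10, -10, -10, -10, -10, -10, -10]}}

```text
clock: 7.98
position: [0.5765, -0.2012, 0.1799]
eef_rot: [-0.001, -0.048, 0.999, 0.0]
wrist_force: [-0.8, 0.1, -0.1]
finger_gap: 0.0852
```

{"method": "step_arm", "body": {"jaw": [0, 0, 0], "offset": [[0, 0, 0], [0, 0, 0], [0, 0, 0]], "yaw": [-10, 0, 0]}}

```text
clock: 8.35
position: [0.5771, -0.2004, 0.1807]
eef_rot: [-0.001, 0.034, 0.999, 0.0]
wrist_force: [-0.5, -0.4, 0.7]
finger_gap: 0.0852
```

```bash
python3 - <<'E'
from h import *
s=arm.get_state();p=s['position'];q=s['eef_rot'];print(p,q,2*np.degrees(np.arctan2(q[2],q[1])))
print('X',p[0]*.9972-p[1]*.0755,'Y',p[0]*.0755+p[1]*.9972)
grab('wrist','w5')
E
```

```text
[ 0.57707053 -0.20044606  0.18069062] [-5.61430193e-04  3.41107688e-02  9.99417897e-01  8.66592606e-05] 176.0904347860246
X 0.590588405800636 Y -0.15631598915375403
```

View pics/w5.png

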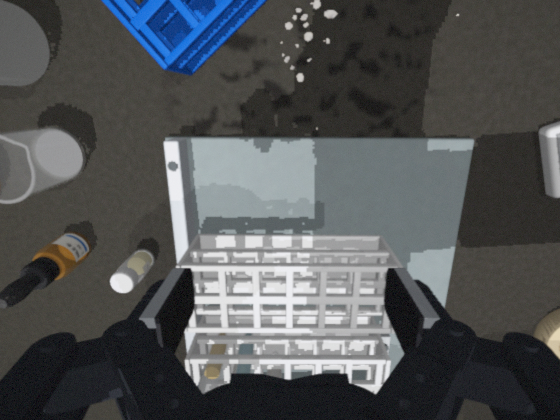

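Jaw axis is along the rack and the TCP is centred on its length (X 590.6 against 590). Descending beside it.

{"method": "step_arm", "body": {"jaw": [0, 0, 0, 0, 0, 0], "offset": [[0, 0, -0.04], [0, 0, -0.04], [0, 0, -0.025], [0, 0, -0.015], [0, 0, -0.005], [0, 0, 0]], "yaw": [0, 0, 0, 0, 0, 0]}}

```text
clock: 9.15
position: [0.5778, -0.2007, 0.0569]
eef_rot: [0.0, 0.036, 0.999, -0.0]
wrist_force: [-0.4, -0.7, 0.5]
finger_gap: 0.0853
```

{"method": "step_arm", "body": {"jaw": [0, 0, 0, 0, 0, 0, 0, 0], "offset": [[0.0005, 0.006, 0], [0.0005, 0.006, 0], [0.0004, 0.006, 0], [0.0004, 0.006, 0], [0.0004, 0.006, 0], [0.0005, 0.006, 0], [0.0005, 0.006, 0], [0, 0, 0]], "yaw": [0, 0, 0, 0, 0, 0, 0, 0]}}

```text
clock: 10.15
position: [0.5806, -0.158, 0.0563]
eef_rot: [-0.0, 0.036, 0.999, 0.0]
wrist_force: [-0.3, -0.4, -0.9]
finger_gap: 0.0852
```

{"method": "step_arm", "body": {"jaw": [0, 0, 0, 0, 0], "offset": [[0.0002, 0.004, 0], [0.0002, 0.004, 0], [0.0002, 0.003, 0], [0, 0, 0], [0, 0, 0]], "yaw": [0, 0, 0, 0, 0]}}

```text
clock: 10.78
position: [0.5812, -0.1474, 0.0563]
eef_rot: [0.0, 0.036, 0.999, 0.0]
wrist_force: [0.3, 0.3, -0.6]
finger_gap: 0.0852
```

```bash
python3 - <<'E'
from h import *
grab('wrist','w6');im,_,_=grab('top','t6')
cv2.imwrite('pics/crop6.png',cv2.resize(im[150:300,140:350],None,fx=3.5,fy=3.5,interpolation=cv2.INTER_CUBIC))
E
```

```text
(no output)
```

View pics/crop6.png

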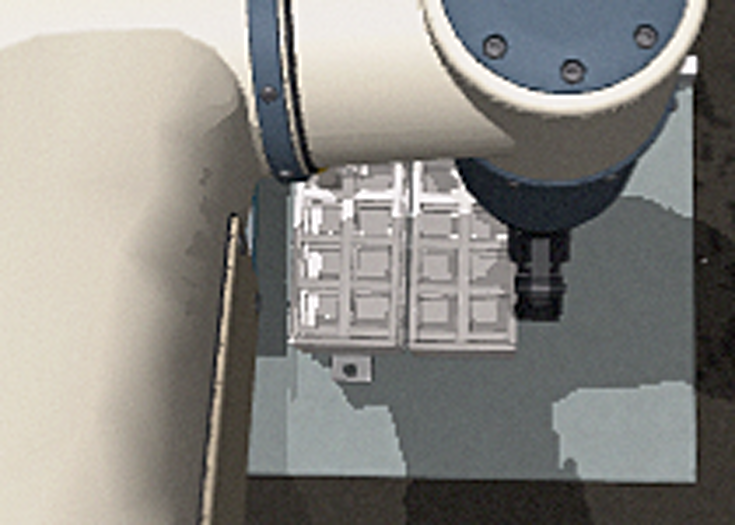

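View pics/w6.png

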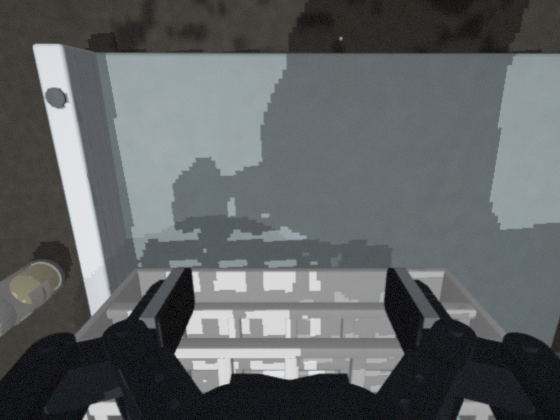

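The top crop shows the racks parallel with only a thin gap left (columns 405–412), and the finger is touching the outer side at 515. I'll push in small steps until force builds.

{"method": "step_arm", "body": {"jaw": [0, 0, 0, 0], "offset": [[0, 0.001, 0], [0, 0.001, 0], [0, 0, 0], [0, 0, 0]], "yaw": [0, 0, 0, 0]}}

```text
clock: 11.38
position: [0.5811, -0.1456, 0.0563]
eef_rot: [-0.0, 0.036, 0.999, 0.0]
wrist_force: [-0.0, -1.3, -0.3]
finger_gap: 0.0855
```

{"method": "step_arm", "body": {"jaw": [0, 0, 0, 0], "offset": [[0, 0.001, 0], [0, 0.001, 0], [0, 0, 0], [0, 0, 0]], "yaw": [0, 0, 0, 0]}}

```text
clock: 11.88
position: [0.5811, -0.1434, 0.0563]
eef_rot: [-0.0, 0.036, 0.999, 0.0]
wrist_force: [-0.5, 0.0, 0.5]
finger_gap: 0.0854
```

{"method": "step_arm", "body": {"jaw": [0, 0, 0], "offset": [[0, 0.001, 0], [0, 0, 0], [0, 0, 0]], "yaw": [0, 0, 0]}}

```text
clock: 12.25
position: [0.5811, -0.1425, 0.0563]
eef_rot: [-0.0, 0.036, 0.999, 0.0]
wrist_force: [-0.9, 0.1, -0.1]
finger_gap: 0.0853
```

{"method": "step_arm", "body": {"jaw": [0, 0, 0], "offset": [[0, 0.001, 0], [0, 0, 0], [0, 0, 0]], "yaw": [0, 0, 0]}}

```text
clock: 12.62
position: [0.5811, -0.1415, 0.0563]
eef_rot: [0.0, 0.036, 0.999, 0.0]
wrist_force: [-1.2, -0.4, -0.4]
finger_gap: 0.0852
```

```bash
python3 - <<'E'
from h import *
im,_,_=grab('top','t7')
cv2.imwrite('pics/crop7.png',cv2.resize(im[180:270,210:310],None,fx=7,fy=6,interpolation=cv2.INTER_CUBIC))
print(arm.get_state()['wrist_force'])
E
```

```text
[-0.12429216 -0.53889     0.34085914]
```

View pics/crop7.png

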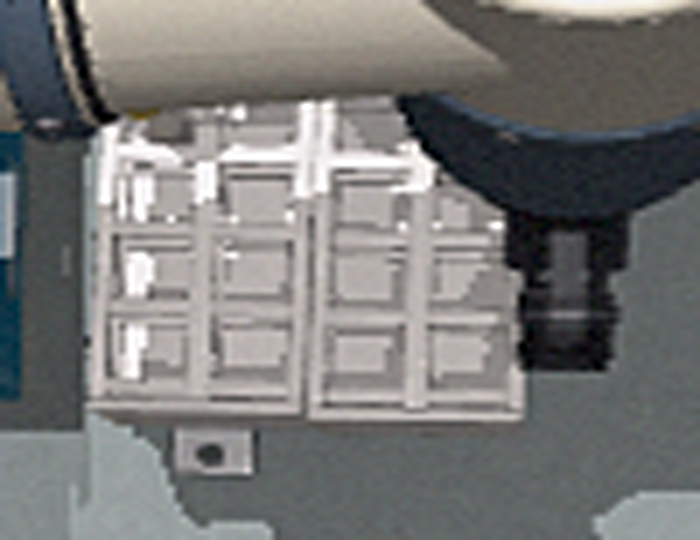

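{"method": "step_arm", "body": {"jaw": [0, 0, 0, 0], "offset": [[0, 0.001, 0], [0, 0.0005, 0], [0, 0, 0], [0, 0, 0]], "yaw": [0, 0, 0, 0]}}

```text
clock: 13.18
position: [0.581, -0.1407, 0.0563]
eef_rot: [-0.0, 0.036, 0.999, -0.0]
wrist_force: [0.2, -4.8, -0.7]
finger_gap: 0.0853
```

{"method": "step_arm", "body": {"jaw": [0, 0, 0, 0], "offset": [[0, 0.001, 0], [0, 0, 0], [0, 0, 0], [0, 0, 0]], "yaw": [0, 0, 0, 0]}}

```text
clock: 13.68
position: [0.581, -0.1407, 0.0563]
eef_rot: [-0.0, 0.036, 0.999, -0.001]
wrist_force: [0.4, -9.3, -1.5]
finger_gap: 0.0857
```

It's firmly flush: the force is building and the position has stopped. Backing off, rising, and checking with an unobstructed top view.

{"method": "step_arm", "body": {"jaw": [0, 0, 0, 0, 0, 0, 0, 0], "offset": [[0, -0.005, 0], [0, -0.02, 0], [0, -0.005, 0.05], [0, 0, 0.06], [-0.05, 0, 0.03], [-0.05, 0, 0], [-0.05, 0, 0], [-0.05, 0, 0]], "yaw": [0, 0, 0, 0, 0, 0, 0, 0]}}

```text
clock: 14.68
position: [0.3796, -0.1694, 0.1965]
eef_rot: [0.0, 0.036, 0.999, 0.0]
wrist_force: [0.4, -0.2, 1.0]
finger_gap: 0.0854
```

{"method": "step_arm", "body": {"jaw": [0, 0, 0, 0, 0], "offset": [[-0.02, -0.03, 0], [0, -0.05, 0], [0, -0.05, 0], [0, -0.05, 0], [0, 0, 0]], "yaw": [10, 10, 10, 10, 0]}}

```text
clock: 15.3
position: [0.3609, -0.3454, 0.1958]
eef_rot: [-0.0, -0.297, 0.955, 0.0]
wrist_force: [-0.5, 0.7, -1.0]
finger_gap: 0.0853
```

```bash
cat > meas.py <<'E'
import sys
from h import *
t=sys.argv[1]
im,_,_=grab('top',t);P,im,d=cloud(t)
cv2.imwrite('pics/crop_%s.png'%t,cv2.resize(im[150:290,150:350],None,fx=4,fy=4,interpolation=cv2.INTER_CUBIC))
ex=np.array([.9972,-.0755]);ey=np.array([.0755,.9972])
X=P[...,:2]@ex*1000;Y=P[...,:2]@ey*1000;Z=P[...,2]
m=(Z>.066)&(Z<.082)&(d>0)&(X>480)&(X<690)&(Y<40)&(Y>-130)
r=cv2.minAreaRect(P[m][:,:2].astype(np.float32)*1000);print(r)
for n,k in [('fixed',m&(Y>-22)),('loose',m&(Y<-27))]:
    print(n,'X',np.percentile(X[k],[.3,99.7]),'Y',np.percentile(Y[k],[.3,99.7]))
# outer edge of loose: slope
for a in range(510,680,20):
    k=m&(X>a)&(X<a+20); print(a,Y[k].min().round(1),end='; ')
reg=(Z>.05)&(Z<.1)&(d>0);reg[:, :160]=0;reg[:,216:]=0;reg[:180]=0;reg[250:]=0
print('\ntips',cv2.minAreaRect(P[reg][:,:2].astype(np.float32)*1000))
E
python3 meas.py t8
```

```text
((587.3746337890625, -68.64433288574219), (124.42463684082031, 178.0121307373047), 85.60060119628906)
fixed X [503.67652779 679.41672944] Y [-21.84185964  37.91927181]
loose X [501.99989376 677.89982709] Y [-86.12962247 -27.04914516]
510 -86.2; 530 -86.0; 550 -85.6; 570 -85.2; 590 -84.8; 610 -84.4; 630 -86.1; 650 -85.8; 670 -85.4; 
tips ((576.1069946289062, 64.89813232421875), (85.32926177978516, 120.6190185546875), 89.25698852539062)
```

View pics/crop_t8.png

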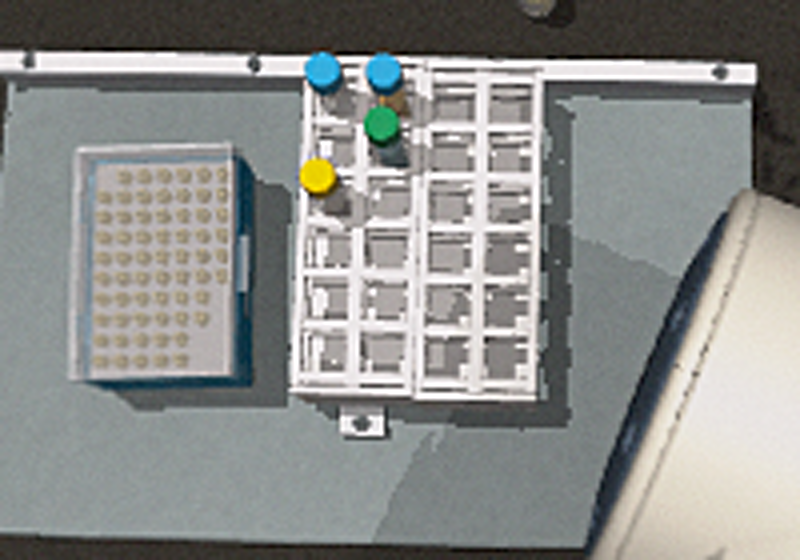

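The two racks together measure 124.4 x 178.0 mm, against 124 x 176 if perfectly home. So there is no side gap, they are parallel, and the far end is about 1.5 mm short of the fixed rack's (limit 5 mm). The tip box hasn't moved. Handing in.

```bash
python3 -c "
from plant import arm
print(arm.finish_job(),arm.get_state()['clock'])"
```

```text
the job is handed in; nothing more can be done
the job is handed in; nothing more can be done
```

The loose rack is flush against the fixed rack, and its far end is about 1.5 mm short of the fixed rack's far end, which rests on the fence (5 mm allowed). I handed the job in at about 15 s; it reports no verdict.

**What I did:** I gripped the rack across its rails and slid it about 25 mm toward the fence and 36 mm sideways, turning it about 7°. I then released it and pushed its outer side with both open fingers until it seated against the fixed rack at about 9 N.

**Last checks (top camera):**
- **Side gap:** the two racks together are 124.4 mm wide, against 124 mm if touching, so there is no measurable gap.
- **Parallel:** they look parallel. The outer edge varies by about 2 mm along its length with no steady slope, which is depth-pixel noise.
- **Tip box:** its position changed by less than 0.5 mm.
- **Not closed:** I left the 1.5 mm at the far end, as it is well inside tolerance. No check failed.

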